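# Close the flower press on its hidden pin

## Task

The flower press on the modelling board is not closed: its press board (the wooden plate with the red knob) is perched on a locating pin hidden beneath it. Without lifting it out of the frame, slide the press board along between the rails towards the emptier end of the frame, feeling for the place where it drops level onto the pin, then press it down on its sprung bed until it is fully home, flush with the rails. Finish while still holding it pressed down; leave the glass jar, the green tin and the brush alone.

Things in the scene. Friction and masses are not known exactly. Their poses are not given: they have to be found in the camera images.
- press: Fixed wooden flower press frame with the modelling board that carries it. Origin: centre of the underside (table level); z up; x along the rails: slide the press board to +x. Modelling board 400 (x) by 300 (y) mm, top at z = 43 mm. Frame 292 by 138 mm outside, 268 by 114 mm inside; dark rails and end bars 12 mm thick, tops at z = 85 mm.
- frame_mid (a point): Middle of the frame, level with the top of the raised white bed (press z = 70 mm). A fixed steel pin, 11 mm thick with a tapered tip 6 mm above the raised bed, stands on the frame's centre line (y = 0) somewhere from 7 mm before (-x) to 28 mm beyond (+x) this point, anew each time. The press board covers it; it is not reported.
- far_bar (a point): Middle of the top of the end bar at the emptier (+x) end, 140 mm from the frame's middle. If the board misses the pin it comes to this bar with its middle 49 mm beyond the frame's middle, and can be slid back.
- board: Loose press board, light wood, 170 (x) by 112 (y) by 22 mm, about 0.5 kg, 2 mm side play in all. Origin: centre of the underside, where a blind hole 14 mm wide, 18 mm deep takes the pin; axes as the press. At first 30 to 44 mm to -x of the frame's middle, tilted on pin and rear edge. Underside at press z = 70 mm once dropped on, 63 mm fully home (top flush with the rails).
- knob_top (a point): Centre of the flat top of the round red knob, 55 mm above the board's underside. Neck 24 mm wide, head 34 mm wide from 18 to 30 mm above the board's face, top at 33 mm. Pushed by the knob at 20 to 30 mm/s with nothing bearing down, the board slides with 1 to 5 N, drops level by its own weight where hole meets pin, and the pin then stops it.
- bed (a joint): Travel of the sprung bed downwards, m: 0 up, 0.007 fully down on its stop. It carries the board's weight without sinking; with the board on the pin, a push of about 5 N on the knob starts it and about 10 to 12 N takes it fully down; let go, it springs up again.
- jar: Glass jar, 52 mm wide, 62 mm tall, standing on the modelling board beside the frame; origin at the centre of its base. Leave alone.
- tin: Green tin, 48 mm wide, 55 mm tall, standing on the modelling board beside the frame; origin at the centre of its base. Leave alone.
- brush: Flat brush with a wooden handle and a grey head, 160 mm long, lying on the modelling board beside the frame along the rails; origin about its middle. Leave alone.
There are look-alikes about, which are no part of the job. Leave any blue look-alike of the board alone.

How it is judged:
By the outcome, as a careful person would: the job done as asked, in the order asked, and still so for the second after the job is handed in, while the arm keeps its last pose, push and grip.
It also fails if it takes over 45 s, if anything falls off the work surface, if the arm or the gripper's body presses on something with over 40 N, if the wrist force passes 120 N, or if a joint passes its speed limit or range.

## Robot

A 6-joint arm with a two-finger parallel gripper is mounted at the origin on the work surface. World frame = base frame: x ahead of the robot, y to its left, z up, the work surface at z = 0. Lengths are in m, angles in rad, forces in N, time in s.
With the tool pointing down it reaches from about 0.4 to 0.825 m from the base axis. Payload 7 kg.
Tool frame: the origin (TCP) lies midway between the tips of the shut fingers; the grasp point (between the pads) lies 19 mm behind it; z points along the fingers, y is the direction in which the jaws open and shut (so a half turn about z gives the same grasp; the last joint's range is limited). The gripper opens to 85 mm and grips with 20 to 120 N. Pads are 22 mm wide; open, the fingers measure 114 mm over their backs; the gripper's body (76 mm by 85 mm) begins 54 mm behind the grasp point. The pads swing forward as they close: fully open they stand 13 mm farther back than shut.
Start: joints at [-0.905, 0.359, 0.012, 0, -1.224, -0.288], TCP at [0.249, -0.627, 0.231] pointing down, gripper open.
Joint ranges: [-3.07, 3.07], [-1.43, 2.12], [-1.02, 1.25], [-3.03, 1.67], [-3.05, -0], [-3.03, 3.03]. Speed limits (rad/s): [2.39, 2.39, 3.01, 3.14, 3.14, 3.14].

## Interface

Orientations are given as a rotation vector (axis times angle).
In Python, from station import get_state, grab_frame, workorder, trace, pinpoint gives the robot as it stands.
- The arm moves only by the tool carry_out, never from a script. Its argument "targets" is a list of rows, each an object with "dp": the shift along the tool's x, y, z in mm, a list of three; "yaw": the turn about the tool's z in rad. A call has 1 to 5 rows; each row shifts and turns the pose as measured when the row begins, along the tool's axes as they then stand; what a row does not reach is not made up. A row lasts 1/12 s, in which the tool goes at most 41.7 mm and 7.16 degrees, less where a joint would pass 70% of its speed; a pose out of reach is approached as far as the arm can. A call is refused whole if a number of a shift passes 41.7 or a number of a turn 0.125, either way. A call with a gripper value outside its range is refused whole. "hand" is the opening, from 0 (shut) to 1 (fully open), set as the call begins (left out, the last holds). The fingers move at their own pace and stop on an object; the grip force is fixed at half the most. Time passes only in rows, so rows that do not move let the fingers close. It gives the time, the measured TCP pose, the force and the opening at its end, in the units of the state.
- get_state(): the state, without advancing time (a new reading comes with each control period).
- grab_frame(name): name is "side" or "top"; returns a dict with "image" (400x640x3 uint8, red, green, blue), "fx", "fy", "cx", "cy" (pixels), "distortion" ([k1, k2, p1, p2, k3] as OpenCV has them; the pictures are not rectified), "rvec" (rotation vector, rad) and "tvec" (3), from world to camera coordinates, as OpenCV has them. Camera axes: x right, y down, z forward; pixel columns grow to the right and rows downward; lengths in m; the calibration is good to about 2 mm. A picture is of the moment at which its call begins. There is no depth.
- workorder.hand_in(): hands the job in, once; it reports no verdict.
Trained networks look in the newest picture that a camera, given by its name, has taken for a name from the list of things; names that differ only in an ending like _2 or _b are one class to them, and where a whole thing is asked for, a point or a joint stands for the part that bears it (a point fixed in the world has none). Each returns a list of dicts, best first, with "conf" (0 to 1); they miss things now and then, are a little off and sometimes report something else, mostly with a low value. They report only what shows in the picture. A call takes as long as a camera call. They do not tell look-alikes from the thing itself.
- trace(thing, camera): "mask" (400x640 bool, what is visible of it) and "extent" ([left, top, right, bottom] in pixels, round what is visible of it).
- pinpoint(thing, camera): "xy" ([column, row] in pixels: a listed point, or the origin of a listed thing).
The state is a dict: "t": time; "joint_pos": joint angles; "qvel": joint speeds; "joint_torque": joint torques, N m; "eef_pos": TCP position; "tcp_rot": TCP orientation; "contact_force": force on the tool from outside, world axes, zero at the start; "moment": the same for the moment, N m; "grip_width": finger opening in m.
Only numpy, scipy, OpenCV 4.12 (cv2) and the standard library are available. Lean on these libraries where they do the work, as an engineer would, in place of code of your own. Each camera call takes 0.05 s, during which the arm holds its last target.

## Working session

There is one attempt and no reset: what is moved stays moved. The work goes in short steps, Python scripts to look and compute and a tool call to move; the robot and the scene stay as the last step left them, time stands still between calls to the robot, and variables do not carry over. Pictures are saved under pics/ and viewed, and the job is handed in when it is done.

Besides the shell and the picture viewer there is one more tool, called as a command line: name --argument value ..., lists and objects as JSON in quotes. carry_out: Moves the arm, as the interface text tells. Its arguments: {"type":"object","properties":{"targets":{"type":"array"},"hand":{"type":"number"}},"required":["targets"]}

```bash
mkdir -p pics; ls; python3 - <<'E'
from station import *
import cv2,json
s=get_state(); print({k:s[k] for k in ('t','eef_pos','tcp_rot','contact_force','grip_width')})
for c in ('side','top'):
    f=grab_frame(c); cv2.imwrite(f'pics/{c}0.png',f['image'][:,:,::-1])
    print(c,f['fx'],f['fy'],f['cx'],f['cy'],f['distortion'],f['rvec'],f['tvec'])
    for n in ('frame_mid','far_bar','board','knob_top','press','jar','tin','brush'):
        print(n,[( [round(float(v)) for v in d['xy']],round(float(d['conf']),2)) for d in pinpoint(n,c)])
E
```

```text
pics
{'t': 0.0, 'eef_pos': array([ 0.24879046, -0.62697197,  0.23038013]), 'tcp_rot': array([ 5.89632314e-01, -3.08531064e+00, -2.45828511e-03]), 'contact_force': array([ 0.67159956,  0.20906834, -0.32996059]), 'grip_width': 0.08519421476497598}
side 466.4387744238349 466.4387744238349 324.0754724357595 195.034293055618 [-0.08067827  0.          0.          0.          0.        ] [ 0.09345629 -2.88536993  1.19792662] [0.4469968  0.11038081 1.40772883]
frame_mid [([277, 222], 0.92), ([239, 247], 0.4)]
far_bar [([237, 246], 0.74), ([280, 217], 0.25)]
board [([298, 155], 0.71), ([280, 214], 0.57), ([412, 310], 0.56)]
knob_top [([280, 203], 0.93), ([296, 142], 0.76), ([414, 301], 0.64)]
press [([274, 240], 0.71)]
jar [([285, 269], 0.86)]
tin [([322, 232], 0.73)]
brush [([252, 209], 0.83), ([322, 239], 0.34)]
top 444.4027567407582 444.4027567407582 327.7065976796941 195.14197009016033 [-0.03622709  0.          0.          0.          0.        ] [ 2.13368296 -2.18999098  0.14927468] [-0.00606428  0.46746197  1.26686829]
frame_mid [([253, 174], 0.26)]
far_bar []
board [([228, 287], 0.97), ([302, 161], 0.82), ([423, 164], 0.78)]
knob_top [([304, 154], 0.94), ([225, 289], 0.89), ([428, 162], 0.74)]
press []
jar [([252, 175], 0.53)]
tin [([292, 201], 0.48)]
brush [([324, 130], 0.61)]
```

View pics/side0.png

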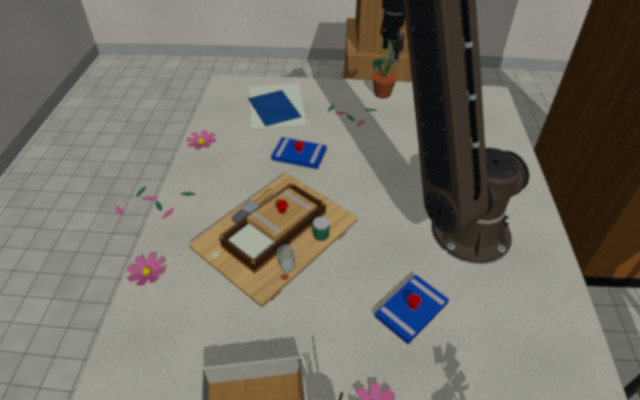

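View pics/top0.png

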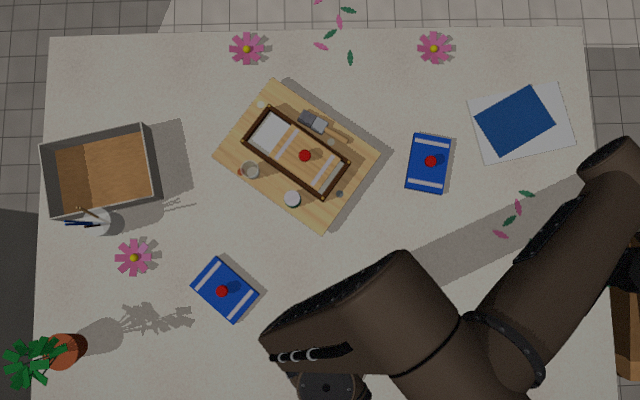

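The side view shows the press with its knob at about (281,205). The top view has the knob at (304,155), with the white bed exposed (the emptier end) towards the upper left, about (268,128). The blue boards are look-alikes. Next I'll measure the frame.

```bash
cat > h.py <<'E'
from station import *
import cv2,numpy as np
def cam(f):
    K=np.array([[f['fx'],0,f['cx']],[0,f['fy'],f['cy']],[0,0,1.]]); R=cv2.Rodrigues(np.array(f['rvec'],float))[0]
    return K,np.array(f['distortion'],float),R,np.array(f['tvec'],float)
def onplane(f,px,z):
    K,d,R,t=cam(f); u=cv2.undistortPoints(np.array(px,float).reshape(-1,1,2),K,d)[:,0]
    r=np.c_[u,np.ones(len(u))]@R; c=-R.T@t
    return c+r*((z-c[2])/r[:,2])[:,None]
def proj(f,P):
    K,d,R,t=cam(f); return cv2.projectPoints(np.array(P,float).reshape(-1,3),np.array(f['rvec'],float),t,K,d)[0][:,0]
def tri(f1,p1,f2,p2):
    A=[];b=[]
    for f,p in((f1,p1),(f2,p2)):
        K,d,R,t=cam(f);u=cv2.undistortPoints(np.array(p,float).reshape(1,1,2),K,d)[0,0]
        for i in(0,1): A.append(R[i]-u[i]*R[2]); b.append(u[i]*t[2]-t[i])
    return np.linalg.lstsq(np.array(A),np.array(b),rcond=None)[0]
E
python3 - <<'E'
from h import *
fs=grab_frame('side');ks=pinpoint('knob_top','side');ms=pinpoint('frame_mid','side');bs=pinpoint('far_bar','side')
ft=grab_frame('top');kt=pinpoint('knob_top','top')
print([d['xy'] for d in ks],[d['xy'] for d in kt])
a=min(ks,key=lambda d:np.hypot(d['xy'][0]-281,d['xy'][1]-204))['xy'];b=min(kt,key=lambda d:np.hypot(d['xy'][0]-304,d['xy'][1]-155))['xy']
print('knob tri',tri(fs,a,ft,b), onplane(fs,a,.128),onplane(ft,b,.128))
for n,l,z in(('mid',ms,.07),('bar',bs,.085)): print(n,[onplane(fs,d['xy'],z)[0] for d in l])
im=ft['image'];c=im[90:220,220:380].astype(int)
m=((c.sum(2)<190)&(c[:,:,0]>c[:,:,2]+8)).astype(np.uint8)
m=cv2.morphologyEx(m,cv2.MORPH_CLOSE,np.ones((3,3)))
n,l,st,_=cv2.connectedComponentsWithStats(m);i=1+st[1:,4].argmax();ys,xs=np.where(l==i)
W=onplane(ft,np.c_[xs+220,ys+90],.085)
r=cv2.minAreaRect((W[:,:2]*1000).astype(np.float32));print(r, cv2.boxPoints(r))
big=cv2.resize(im[90:220,220:380,::-1],None,fx=5,fy=5,interpolation=cv2.INTER_CUBIC)
cv2.imwrite('pics/tz.png',big[:600])
q=cv2.resize((l==i).astype(np.uint8)*255,None,fx=4,fy=4);cv2.imwrite('pics/m.png',q)
E
```

```text
[[410.7, 298.5], [278.9, 204.3], [297.7, 138.8], [280.6, 217.9]] [[305.7, 151.9], [222.2, 290.3], [431.2, 161.0]]
knob tri [0.57555372 0.04028799 0.11959133] [[0.57259529 0.04865738 0.128     ]] [[0.57505207 0.03994732 0.128     ]]
mid [array([0.59049855, 0.06678903, 0.07      ])]
bar []
((590.1212768554688, 68.10126495361328), (293.780029296875, 151.94496154785156), 52.71001052856445) [[440.6859     -2.7335129]
 [561.5702    -94.789276 ]
 [739.55664   138.93604  ]
 [618.67236   230.9918   ]]
```

View pics/tz.png

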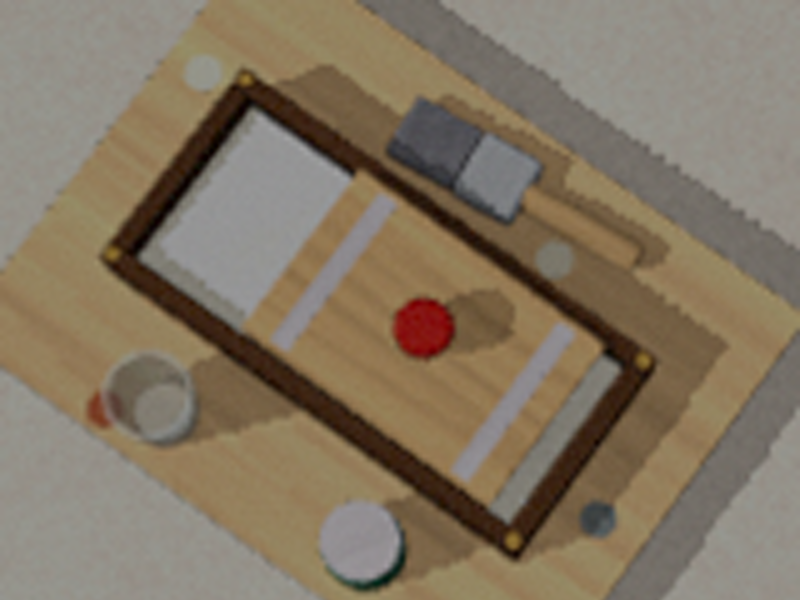

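View pics/m.png

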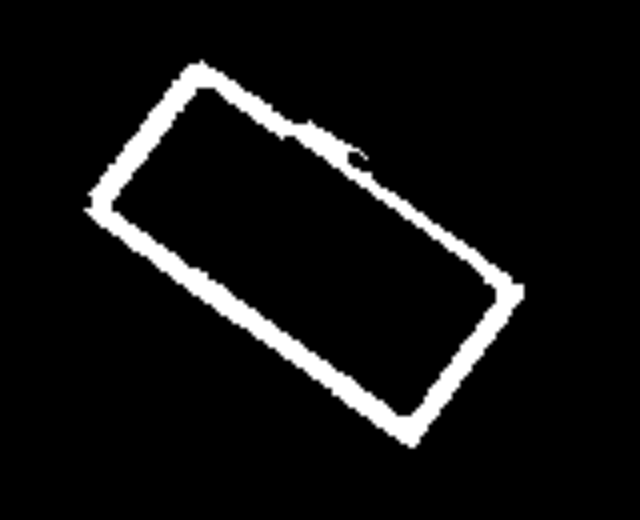

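```bash
python3 - <<'E'
from h import *
ft=grab_frame('top');fs=grab_frame('side')
s=np.array([[246,79],[113,255],[513,540],[643,361]])/5.-.4+[220,90]
W=onplane(ft,s,.085)*1000
print(W.round(1)); c=W.mean(0); print('centre',c)
d=(W[0]+W[1]-W[2]-W[3])/2; print('len',np.linalg.norm(d),'w',np.linalg.norm(W[0]-W[1]),np.linalg.norm(W[2]-W[3]))
a=np.arctan2(d[1],d[0]);print('yaw',a,np.degrees(a))
def red(f,x0,y0):
    im=f['image'].astype(int);m=(im[:,:,0]>90)&(im[:,:,1]<50)&(im[:,:,2]<60)
    ys,xs=np.where(m);k=np.hypot(xs-x0,ys-y0)<12;return np.array([xs[k].mean(),ys[k].mean()]),k.sum()
b,n=red(ft,304.5,155);a2,n2=red(fs,281,204)
print(b,n,a2,n2)
K=tri(fs,a2,ft,b)*1000;print('knob tri',K); K2=onplane(ft,b,.128)[0]*1000;print(K2,onplane(fs,a2,.122)[0]*1000)
u=np.array([np.cos(a),np.sin(a)])
for k in(K,K2): e=(k-c)[:2];print('knob in press',e@u,e@[-u[1],u[0]])
# verify in side view
R=np.array([[u[0],-u[1]],[u[1],u[0]]])
P=[(x,y) for x in(146,-146) for y in(69,-69)]
P3=np.c_[(np.array(P)@R.T+c[:2])/1000,np.full(4,.085)]
for f,n in((fs,'s'),(ft,'t')):
    im=cv2.resize(f['image'][:,:,::-1],None,fx=4,fy=4,interpolation=cv2.INTER_CUBIC)
    p=proj(f,P3)*4+2
    for q in p: cv2.circle(im,tuple(int(v) for v in q),3,(0,255,0),-1)
    m=p.mean(0).astype(int);y=max(m[1]-280,0);x=max(m[0]-360,0);cv2.imwrite(f'pics/v{n}.png',im[y:y+560,x:x+720])
from scipy.spatial.transform import Rotation as Ro
print(Ro.from_rotvec(get_state()['tcp_rot']).as_matrix().round(3))
E
```

```text
[[723.6 144.4  85. ]
 [622.1 220.7  85. ]
 [453.6  -1.9  85. ]
 [553.4 -77.8  85. ]]
centre [588.19404932  71.35660208  85.        ]
len 279.5599468224751 w 127.01332453979295 125.35225323922407
yaw 0.9200518346189565 52.715087056934614
[304.33027523 155.13761468] 109 [281.36538462 205.68269231] 104
knob tri [567.48394959  44.24500104 118.43142502]
[566.13818882  43.85824732 128.        ] [566.09722001  47.81379133 122.        ]
knob in press -34.116626817183295 0.05400292391159058
knob in press -35.23957434671955 0.8904473838602954
[[-0.929 -0.369 -0.   ]
 [-0.369  0.929  0.   ]
 [ 0.     0.    -1.   ]]
```

View pics/vs.png

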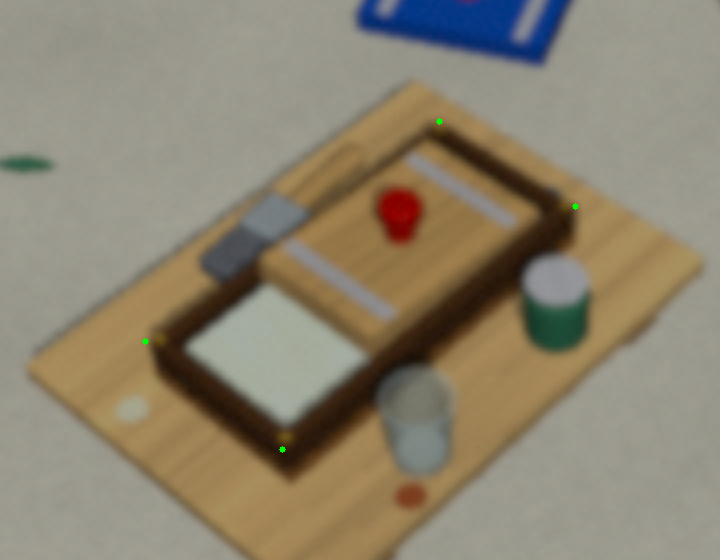

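View pics/vt.png

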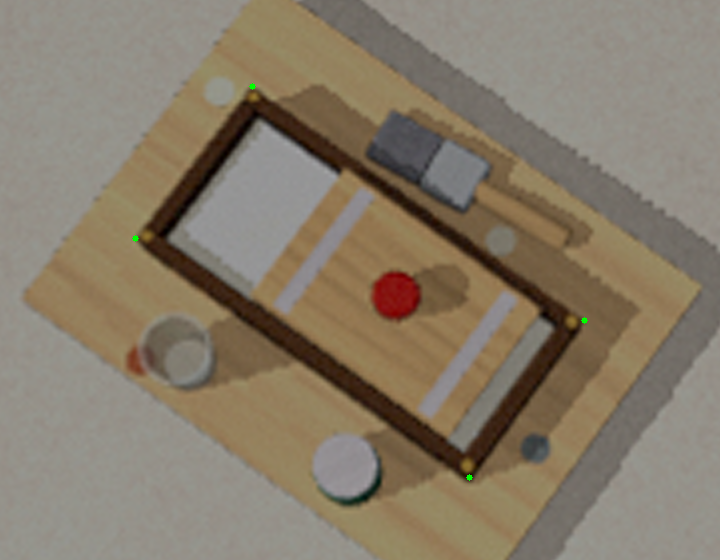

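The projected corners land within a few mm of the real ones in both views. The press is centred near (588, 71) mm at a heading of 52.7°. The knob is about 35 mm to −x of the middle. I'll shut the fingers and turn tool x onto the rail axis.

carry_out --targets '[{"dp": [0,0,0],"yaw": -0.11},{"dp": [0,0,0],"yaw": -0.11},{"dp": [0,0,0],"yaw": -0.11},{"dp": [0,0,0],"yaw": -0.11},{"dp": [0,0,0],"yaw": -0.1}]' --hand 0

```text
t: 1.72
eef_pos: [0.249, -0.6274, 0.2313]
tcp_rot: [-1.419, 2.803, 0.0]
contact_force: [0.5, 0.5, 0.9]
grip_width: 0.0256
```

```bash
cat > where.py <<'E'
from h import *
from scipy.spatial.transform import Rotation as Ro
c=np.array([588.2,71.4]);a=np.radians(52.7);u=np.array([np.cos(a),np.sin(a)]);v=np.array([-u[1],u[0]])
s=get_state();R=Ro.from_rotvec(s['tcp_rot']).as_matrix();p=s['eef_pos']*1000
e=p[:2]-c;f=s['contact_force']
print('t',s['t'],'press xy z',(e@u).round(1),(e@v).round(1),p[2].round(1),'Fpress',(f[:2]@u).round(2),(f[:2]@v).round(2),f[2].round(2),'tool x in press deg',np.degrees(np.arctan2(R[:2,0]@v,R[:2,0]@u)).round(2),'tilt',R[:,2].round(4),'grip',s['grip_width'])
def to(px,py,z):
    w=np.r_[c+px*u+py*v,z]; return (R.T@(w-p)).round(1)
E
python3 -c "
from where import *
print(to(-82,0,230))"
```

```text
t 1.7167 press xy z -761.4 -153.6 231.3 Fpress 0.67 -0.07 0.91 tool x in press deg -178.98 tilt [ 0.  0. -1.] grip 0.02558597952868794
[-682.1  141.5    1.3]
```

carry_out --targets '[{"dp": [-40,8,0],"yaw": 0.018},{"dp": [-40,8,0],"yaw": 0},{"dp": [-40,8,0],"yaw": 0},{"dp": [-40,8,0],"yaw": 0},{"dp": [-40,8,0],"yaw": 0}]'

```text
t: 2.13
eef_pos: [0.3349, -0.4434, 0.2278]
tcp_rot: [1.393, -2.813, -0.004]
contact_force: [1.5, 0.9, 0.1]
grip_width: 0.0
```

carry_out --targets '[{"dp": [-40,8,0],"yaw": 0},{"dp": [-40,8,0],"yaw": 0},{"dp": [-40,8,0],"yaw": 0},{"dp": [-40,8,0],"yaw": 0},{"dp": [-40,8,0],"yaw": 0}]'

```text
t: 2.55
eef_pos: [0.4246, -0.255, 0.2291]
tcp_rot: [1.393, -2.816, 0.0]
contact_force: [1.7, -0.3, -0.5]
grip_width: -0.0002
```

```bash
python3 -c "
from where import *
print(to(-82,0,230))"
```

```text
t 2.55 press xy z -358.8 -67.7 229.1 Fpress 0.75 -1.55 -0.55 tool x in press deg 179.94 tilt [-0.e+00 -2.e-04 -1.e+00] grip -0.00022015644358628023
[-276.7   67.9   -0.9]
```

carry_out --targets '[{"dp": [-40,10,0],"yaw": 0},{"dp": [-40,10,0],"yaw": 0},{"dp": [-40,10,0],"yaw": 0},{"dp": [-40,10,0],"yaw": 0},{"dp": [-40,10,0],"yaw": 0}]'

```text
t: 2.97
eef_pos: [0.5055, -0.0628, 0.2317]
tcp_rot: [-1.392, 2.811, -0.004]
contact_force: [0.6, -1.1, -0.5]
grip_width: -0.0002
```

carry_out --targets '[{"dp": [-30,8,0],"yaw": 0},{"dp": [-20,5,0],"yaw": 0},{"dp": [0,0,0],"yaw": 0}]'

```text
t: 3.22
eef_pos: [0.5287, -0.0061, 0.2326]
tcp_rot: [-1.399, 2.804, -0.005]
contact_force: [-0.3, -0.6, 0.3]
grip_width: 0.0004
```

```bash
python3 -c "
from where import *
print(to(-82,0,111))"
```

```text
t 3.2167 press xy z -97.7 0.4 232.6 Fpress -0.63 -0.09 0.28 tool x in press deg -179.65 tilt [ 0.0085  0.001  -1.    ] grip 0.0004003957945261695
[-15.    0.3 121.7]
```

carry_out --targets '[{"dp": [-8,0,30],"yaw": 0},{"dp": [0,0,30],"yaw": 0},{"dp": [0,0,30],"yaw": 0},{"dp": [0,0,20],"yaw": 0},{"dp": [0,0,0],"yaw": 0}]'

```text
t: 3.63
eef_pos: [0.5378, 0.0035, 0.1221]
tcp_rot: [-1.403, 2.793, -0.007]
contact_force: [-0.9, -0.3, 0.7]
grip_width: -0.0
```

```bash
python3 - <<'E'
from where import *
print(to(-82,0,111))
for n in('side','top'):
    f=grab_frame(n);im=f['image'][:,:,::-1]
    y,x=(100,200) if n=='side' else (80,210)
    cv2.imwrite(f'pics/{n}1.png',cv2.resize(im[y:y+150,x:x+200],None,fx=4,fy=4,interpolation=cv2.INTER_CUBIC))
E
```

```text
t 3.6333 press xy z -84.5 -1.0 122.1 Fpress -0.79 0.52 0.69 tool x in press deg -179.35 tilt [ 0.0169  0.0032 -0.9999] grip -3.342382911293855e-05
[-2.4  1.1 11.1]
```

View pics/side1.png

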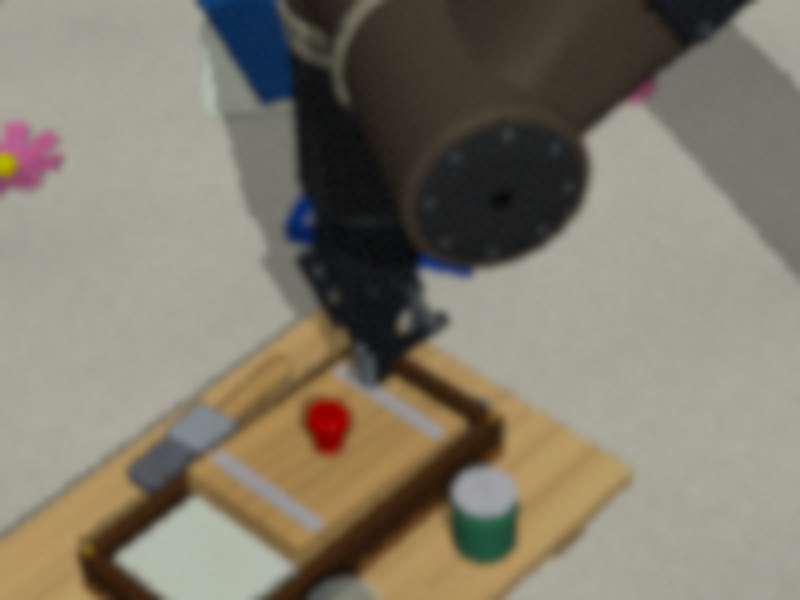

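View pics/top1.png

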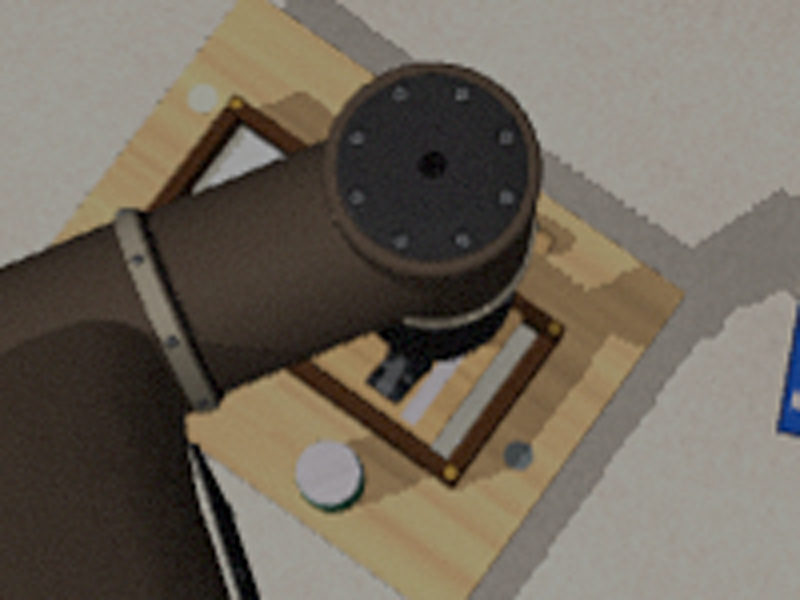

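carry_out --targets '[{"dp": [-2,1,8],"yaw": 0},{"dp": [-2,0,2],"yaw": 0},{"dp": [-3,0,0],"yaw": 0},{"dp": [-3,0,0],"yaw": 0}]'

```text
t: 4.07
eef_pos: [0.5485, 0.013, 0.1206]
tcp_rot: [-1.397, 2.782, -0.012]
contact_force: [0.1, 0.2, 1.0]
grip_width: -0.0001
```

```bash
python3 -c "
from where import *
print(to(-62,0,111))"
```

```text
t 4.0667 press xy z -70.5 -3.8 120.6 Fpress 0.21 -0.0 1.01 tool x in press deg -179.34 tilt [ 0.0293  0.0057 -0.9996] grip -6.378131637526482e-05
[-8.3  3.9  9.7]
```

carry_out --targets '[{"dp": [0,0,0],"yaw": 0},{"dp": [0,0,0],"yaw": 0},{"dp": [0,0,0],"yaw": 0}]'

```text
t: 4.32
eef_pos: [0.5502, 0.0141, 0.1225]
tcp_rot: [-1.397, 2.778, -0.013]
contact_force: [0.6, 0.2, 0.6]
grip_width: 0.0002
```

```bash
python3 -c "
from where import *
print(to(-62,0,111))"
```

```text
t 4.3167 press xy z -68.6 -4.5 122.5 Fpress 0.53 -0.36 0.62 tool x in press deg -179.29 tilt [ 0.0326  0.0068 -0.9994] grip 0.0002039835678482262
[-6.4  4.7 11.5]
```

carry_out --targets '[{"dp": [0.6,2.5,7],"yaw": 0},{"dp": [0.6,2.5,6],"yaw": 0},{"dp": [0.6,0.7,1],"yaw": 0}]'

```text
t: 4.57
eef_pos: [0.545, 0.0164, 0.1079]
tcp_rot: [-1.396, 2.776, -0.014]
contact_force: [0.4, -0.9, 0.2]
grip_width: 0.0
```

```bash
python3 -c "
from where import *
print(to(-62,0,111))"
```

```text
t 4.5667 press xy z -69.9 1.0 107.9 Fpress -0.44 -0.85 0.16 tool x in press deg -179.3 tilt [ 0.0343  0.0075 -0.9994] grip 4.18281266228174e-05
[-8.  -1.2 -2.9]
```

carry_out --targets '[{"dp": [-1.5,0,0.3],"yaw": 0},{"dp": [-1.5,0,0.3],"yaw": 0},{"dp": [-1.5,0.2,0.5],"yaw": 0},{"dp": [-1.5,0.2,0.5],"yaw": 0}]'

```text
t: 4.9
eef_pos: [0.5473, 0.0215, 0.1052]
tcp_rot: [-1.397, 2.779, -0.013]
contact_force: [0.1, -1.2, 0.5]
grip_width: -0.0002
```

```bash
python3 -c "
from where import *"
```

```text
t 4.9 press xy z -64.5 2.2 105.2 Fpress -0.95 -0.79 0.5 tool x in press deg -179.31 tilt [ 0.0321  0.0066 -0.9995] grip -0.00020277879598803617
```

carry_out --targets '[{"dp": [-1.8,-0.4,-1.5],"yaw": 0},{"dp": [-1.8,-0.2,-1.2],"yaw": 0},{"dp": [-1.8,-0.2,-0.5],"yaw": 0}]'

```text
t: 5.15
eef_pos: [0.5501, 0.025, 0.1079]
tcp_rot: [-1.398, 2.782, -0.013]
contact_force: [-0.9, -1.9, -0.7]
grip_width: 0.0001
```

```bash
python3 -c "
from where import *"
```

```text
t 5.15 press xy z -60.0 2.2 107.9 Fpress -2.06 -0.39 -0.65 tool x in press deg -179.33 tilt [ 0.0289  0.0053 -0.9996] grip 0.00010004295317956038
```

carry_out --targets '[{"dp": [-2,-0.4,0.2],"yaw": 0},{"dp": [-2,-0.3,0.2],"yaw": 0},{"dp": [-2,-0.3,0.2],"yaw": 0},{"dp": [-2,-0.2,0.2],"yaw": 0}]'

```text
t: 5.48
eef_pos: [0.5557, 0.0304, 0.1077]
tcp_rot: [-1.398, 2.784, -0.013]
contact_force: [-2.6, -2.1, 1.6]
grip_width: -0.0
```

```bash
python3 -c "
from where import *"
```

```text
t 5.4833 press xy z -52.3 1.0 107.7 Fpress -3.23 0.85 1.57 tool x in press deg -179.35 tilt [ 0.0276  0.0041 -0.9996] grip -3.609074527503618e-05
```

carry_out --targets '[{"dp": [-2,-0.1,0.2],"yaw": 0},{"dp": [-2,-0.1,0.2],"yaw": 0},{"dp": [-2,-0.1,0.2],"yaw": 0},{"dp": [-2,-0.1,0.2],"yaw": 0}]'

```text
t: 5.82
eef_pos: [0.5618, 0.037, 0.1075]
tcp_rot: [-1.398, 2.783, -0.014]
contact_force: [-1.2, -1.9, 1.1]
grip_width: -0.0
```

```bash
python3 -c "
from where import *"
```

```text
t 5.8167 press xy z -43.4 0.2 107.5 Fpress -2.27 -0.16 1.09 tool x in press deg -179.35 tilt [ 0.0283  0.004  -0.9996] grip -2.713387226824778e-05
```

Moving at about 25 mm/s with a force of 2–3 N. Continuing.

carry_out --targets '[{"dp": [-2,0,0.2],"yaw": 0},{"dp": [-2,0,0.2],"yaw": 0},{"dp": [-2,0,0.2],"yaw": 0}]'

```text
t: 6.07
eef_pos: [0.5661, 0.0427, 0.1069]
tcp_rot: [-1.398, 2.782, -0.014]
contact_force: [-1.6, -0.8, -0.2]
grip_width: -0.0002
```

```bash
python3 -c "
from where import *"
```

```text
t 6.0667 press xy z -36.2 0.2 106.9 Fpress -1.59 0.76 -0.16 tool x in press deg -179.34 tilt [ 0.0289  0.0045 -0.9996] grip -0.00018809777850048123
```

carry_out --targets '[{"dp": [-2,0,0.2],"yaw": 0},{"dp": [-2,0,0.2],"yaw": 0},{"dp": [-2,0,0.2],"yaw": 0}]'

```text
t: 6.32
eef_pos: [0.5702, 0.0485, 0.1062]
tcp_rot: [-1.398, 2.782, -0.014]
contact_force: [-3.4, -6.3, 2.4]
grip_width: -0.0004
```

```bash
python3 -c "
from where import *"
```

```text
t 6.3167 press xy z -29.1 0.4 106.2 Fpress -7.12 -1.1 2.44 tool x in press deg -179.34 tilt [ 0.029   0.0049 -0.9996] grip -0.00035086578862547954
```

carry_out --targets '[{"dp": [-2,0,-0.2],"yaw": 0},{"dp": [-2,0,-0.2],"yaw": 0}]'

```text
t: 6.48
eef_pos: [0.5701, 0.0488, 0.1061]
tcp_rot: [-1.401, 2.789, -0.016]
contact_force: [-3.9, -9.9, 4.7]
grip_width: 0.0001
```

```bash
python3 - <<'E'
from where import *
for n in('side',):
    f=grab_frame(n);im=f['image'][:,:,::-1]
    y,x=(150,200)
    cv2.imwrite(f'pics/{n}2.png',cv2.resize(im[y:y+150,x:x+200],None,fx=4,fy=4,interpolation=cv2.INTER_CUBIC))
E
```

```text
t 6.4833 press xy z -29.0 0.7 106.1 Fpress -10.25 -2.87 4.67 tool x in press deg -179.35 tilt [ 2.280e-02 -3.000e-04 -9.997e-01] grip 9.089273855486895e-05
```

View pics/side2.png

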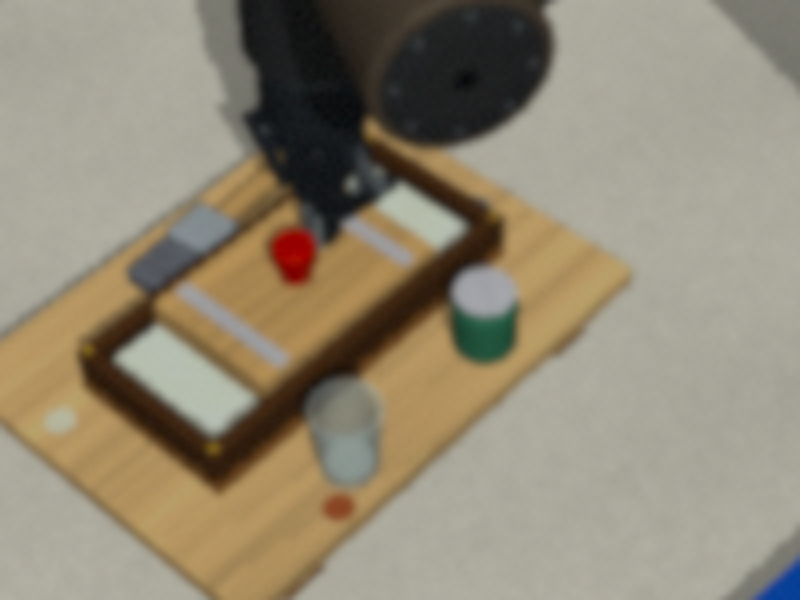

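The board stopped dead at TCP −29 mm, which puts its middle near 0, and the force rose past 10 N. It looks level, so the pin has caught. I'll back off, rise and measure the knob.

carry_out --targets '[{"dp": [6,0,-1],"yaw": 0},{"dp": [8,0,-2],"yaw": 0},{"dp": [8,0,-15],"yaw": 0},{"dp": [0,0,-25],"yaw": 0},{"dp": [0,0,0],"yaw": 0}]'

```text
t: 6.95
eef_pos: [0.5554, 0.0303, 0.1495]
tcp_rot: [-1.402, 2.789, -0.016]
contact_force: [1.1, 1.5, 1.2]
grip_width: -0.0004
```

```bash
python3 - <<'E'
from where import *
fs=grab_frame('side');kp=pinpoint('knob_top','side');print([(d['xy'],d['conf']) for d in kp])
im=fs['image'];I=im.astype(int);m=(I[:,:,0]>90)&(I[:,:,1]<50)&(I[:,:,2]<60)
ys,xs=np.where(m);k=np.hypot(xs-273,ys-214)<14;b=np.array([xs[k].mean(),ys[k].mean()]);print(b,k.sum())
# reference: first measured 281.37,205.68 at press x -35
w=onplane(fs,[b],.118)[0,:2]*1000-c;print('blob press',w@u,w@v)
w=onplane(fs,[[281.37,205.68]],.122)[0,:2]*1000-c;print('ref',w@u,w@v)
cv2.imwrite('pics/side3.png',cv2.resize(im[150:300,200:400,::-1],None,fx=4,fy=4,interpolation=cv2.INTER_CUBIC))
ft=grab_frame('top');cv2.imwrite('pics/top3.png',cv2.resize(ft['image'][80:230,210:410,::-1],None,fx=4,fy=4,interpolation=cv2.INTER_CUBIC))
E
```

```text
t 6.95 press xy z -52.6 1.2 149.5 Fpress 1.81 0.02 1.23 tool x in press deg -179.33 tilt [ 0.0227  0.     -0.9997] grip -0.00039048468428820615
[([411.7, 299.4], 0.79), ([271.0, 212.6], 0.67)]
[272.86138614 213.35643564] 101
blob press 1.913788484751124 3.3916471130048076
ref -32.17226658914654 3.291598407028951
```

View pics/side3.png

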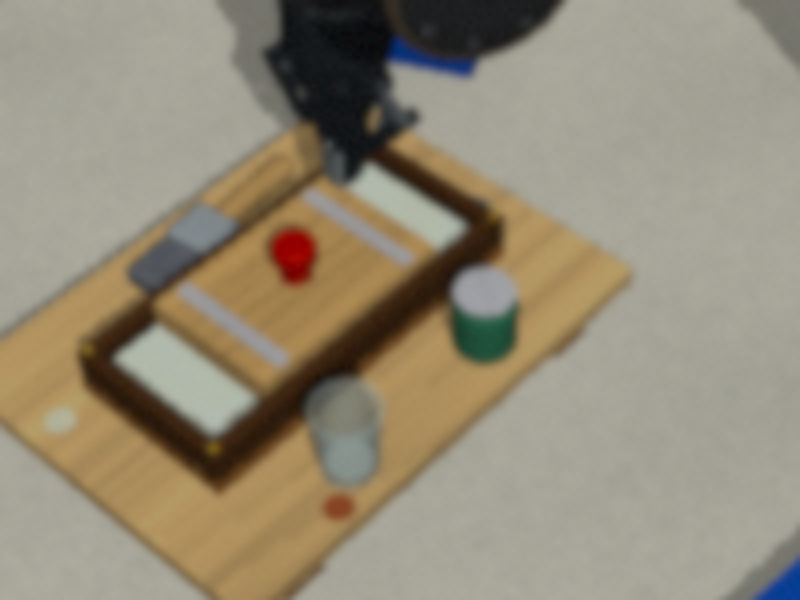

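View pics/top3.png

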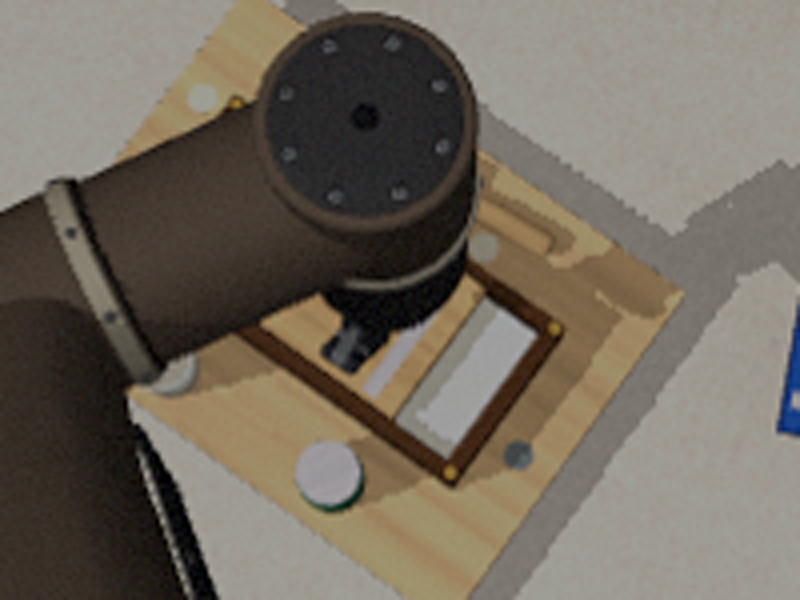

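The board now sits level, with its knob at (272.9,213.4) px, which is about x = 0 in press axes. Next I'll move over the knob.

carry_out --targets '[{"dp": [-20,-0.3,0],"yaw": 0},{"dp": [-20,-0.3,0],"yaw": 0},{"dp": [-10,0,0],"yaw": 0},{"dp": [-1,0,0.3],"yaw": 0}]'

```text
t: 7.43
eef_pos: [0.5836, 0.0713, 0.1435]
tcp_rot: [-1.401, 2.796, -0.011]
contact_force: [0.1, -0.1, -0.5]
grip_width: 0.0001
```

```bash
python3 -c "
from where import *
print(to(0,0.5,128))"
```

```text
t 7.4333 press xy z -2.8 3.6 143.5 Fpress -0.06 -0.13 -0.54 tool x in press deg -179.47 tilt [ 1.550e-02 -3.000e-04 -9.999e-01] grip 6.130847229346108e-05
[-2.7 -2.9 15.6]
```

carry_out --targets '[{"dp": [-1.5,-1.5,3],"yaw": 0},{"dp": [-1,-1.5,4],"yaw": 0},{"dp": [0,0,4],"yaw": 0},{"dp": [0,0,1],"yaw": 0}]'

```text
t: 7.77
eef_pos: [0.5863, 0.0708, 0.1285]
tcp_rot: [-1.403, 2.799, -0.01]
contact_force: [-0.8, -0.2, 0.2]
grip_width: 0.0001
```

```bash
python3 -c "
from where import *
print(to(0,0.5,125))"
```

```text
t 7.7667 press xy z -1.7 1.1 128.5 Fpress -0.63 0.55 0.17 tool x in press deg -179.44 tilt [ 0.0123 -0.0011 -0.9999] grip 0.00014118312020650915
[-1.6 -0.6  3.5]
```

carry_out --targets '[{"dp": [-0.5,-0.3,1.5],"yaw": 0},{"dp": [-0.3,-0.2,1.5],"yaw": 0},{"dp": [0,0,1.5],"yaw": 0},{"dp": [0,0,1.5],"yaw": 0}]'

```text
t: 8.1
eef_pos: [0.5866, 0.0701, 0.1227]
tcp_rot: [-1.402, 2.8, -0.01]
contact_force: [-3.7, 1.5, 6.6]
grip_width: -0.0004
```

```bash
python3 -c "
from where import *"
```

```text
t 8.1 press xy z -2.0 0.5 122.7 Fpress -1.1 3.88 6.63 tool x in press deg -179.49 tilt [ 1.220e-02 -9.000e-04 -9.999e-01] grip -0.0003595801215229445
```

carry_out --targets '[{"dp": [0,0.3,2],"yaw": 0},{"dp": [0,0.3,2],"yaw": 0},{"dp": [0,0.2,2],"yaw": 0}]'

```text
t: 8.35
eef_pos: [0.5866, 0.0702, 0.1198]
tcp_rot: [-1.402, 2.796, -0.012]
contact_force: [-4.3, 1.4, 10.3]
grip_width: 0.0002
```

```bash
python3 -c "
from where import *"
```

```text
t 8.35 press xy z -2.0 0.6 119.8 Fpress -1.52 4.3 10.25 tool x in press deg -179.44 tilt [ 1.530e-02 -9.000e-04 -9.999e-01] grip 0.00024487746401657647
```

carry_out --targets '[{"dp": [0,0.3,3],"yaw": 0},{"dp": [0,0.3,3],"yaw": 0},{"dp": [0,0.2,3],"yaw": 0}]'

```text
t: 8.6
eef_pos: [0.5868, 0.0701, 0.118]
tcp_rot: [-1.403, 2.791, -0.016]
contact_force: [-12.4, 2.2, 27.6]
grip_width: -0.0002
```

```bash
python3 -c "
from where import *"
```

```text
t 8.6 press xy z -1.9 0.4 118.0 Fpress -5.76 11.26 27.57 tool x in press deg -179.32 tilt [ 0.02   -0.0013 -0.9998] grip -0.00015733635758415318
```

carry_out --targets '[{"dp": [0.3,0.6,1.8],"yaw": 0},{"dp": [0.3,0.6,1.8],"yaw": 0}]'

```text
t: 8.77
eef_pos: [0.5865, 0.0702, 0.1185]
tcp_rot: [-1.403, 2.787, -0.018]
contact_force: [-1.7, -1.4, 8.5]
grip_width: 0.0002
```

```bash
python3 - <<'E'
from where import *
fs=grab_frame('side');im=fs['image']
cv2.imwrite('pics/side4.png',cv2.resize(im[150:300,200:400,::-1],None,fx=4,fy=4,interpolation=cv2.INTER_CUBIC))
import where
for i in range(4): grab_frame('side'); s=get_state(); print(s['eef_pos'],s['contact_force'])
E
```

```text
t 8.7667 press xy z -2.0 0.7 118.5 Fpress -2.15 0.46 8.49 tool x in press deg -179.25 tilt [ 2.470e-02 -7.000e-04 -9.997e-01] grip 0.00016809110579106302
[0.58652867 0.07020869 0.11840129] [-3.22852233 -0.38768972 11.34543873]
[0.5865192  0.07022535 0.11838576] [-3.3862249  -0.55720807 11.89119658]
[0.58654701 0.07020871 0.11840332] [-2.12325542e+00  8.75753192e-03  1.05952936e+01]
[0.58653847 0.07020123 0.11837641] [-2.54495916 -1.18432291 10.54992311]
```

View pics/side4.png

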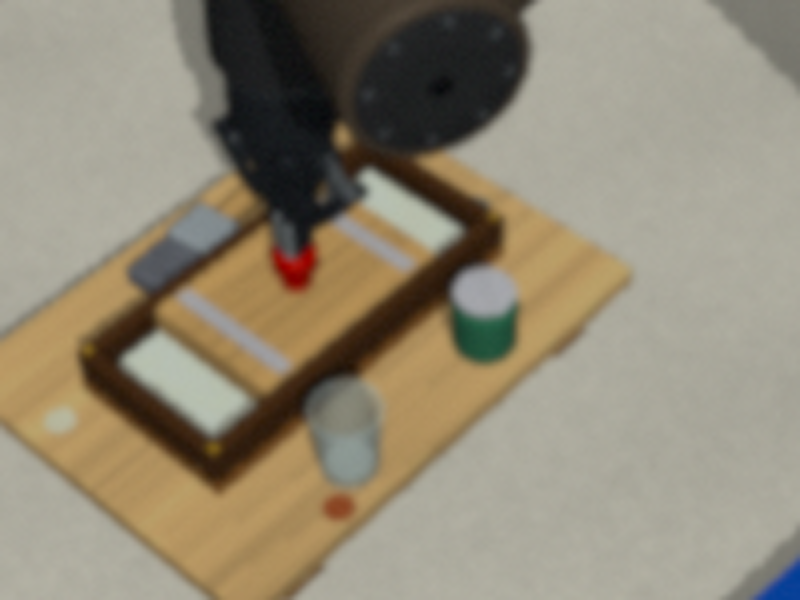

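Only 10–11 N here and it's about 0.4 mm up, so I'll press a little harder.

carry_out --targets '[{"dp": [0.1,0.4,2.5],"yaw": 0},{"dp": [0.1,0.4,2.5],"yaw": 0},{"dp": [0.1,0.4,2.5],"yaw": 0}]'

```text
t: 9.27
eef_pos: [0.5866, 0.0702, 0.1181]
tcp_rot: [-1.403, 2.781, -0.022]
contact_force: [-8.2, 0.0, 18.5]
grip_width: 0.0002
```

```bash
python3 - <<'E'
from where import *
for i in range(6): grab_frame('side'); s=get_state(); print(s['eef_pos'],s['contact_force'])
E
```

```text
t 9.2667 press xy z -1.9 0.5 118.1 Fpress -4.94 6.56 18.53 tool x in press deg -179.14 tilt [ 3.000e-02 -8.000e-04 -9.995e-01] grip 0.000168909215549051
[0.58663077 0.07020627 0.11807091] [-7.34933142  0.23528178 18.0855981 ]
[0.5866249  0.07017575 0.11806363] [-7.77294426  0.13145621 17.6355525 ]
[0.58662839 0.0702054  0.11806674] [-7.57911114  0.99543047 18.71465579]
[0.58662966 0.07019141 0.11807454] [-7.8123261   0.77331757 18.55984393]
[0.58662327 0.07017193 0.11803716] [-7.59580172  0.30311739 18.77476523]
[0.58660693 0.07018656 0.11803895] [-8.56877844  0.56916198 18.20394377]
```

It holds steady at about 18.5 N and z = 118.05 mm. 27 N gave 118.0 mm, so the bed is on its stop.

```bash
python3 - <<'E'
from station import *
print(workorder.hand_in())
s=get_state();print(s['t'],s['eef_pos'],s['contact_force'])
E
```

```text
the job is handed in; nothing more can be done
None
the job is handed in; nothing more can be done
```

The press board is on its pin and pressed fully home, and I handed the job in while still holding it down. Nothing came back after hand-in, so I have no verdict and no reading from the final second.

- **Slide:** With the fingers shut behind the knob, I pushed the board towards the emptier end at about 25 mm/s, with roughly 1.5–3 N. It stopped dead with its middle near the frame's middle, the push rising to about 10 N. A side picture then showed it lying level.
- **Press:** I pressed the knob top with the shut fingers. The bed started to sink at about 6.6 N and was nearly down by 10 N. It stopped at a knob height of 118.0 mm under a peak of 27.6 N. That matches the 118 mm expected when the board is fully home.
- **Last check before hand-in:** It held steady at about 18.5 N down and 118.05 mm, with about 8 N sideways on the knob. The clock was near 9.6 s.
- **Jar, tin and brush:** The last side picture, at about 8.8 s, shows all three still standing or lying where they were.

Two readings were off:
- **Camera mismatch:** The side and top cameras disagreed by about 3 mm on where the knob was, so I relied on contact and force instead.
- **Tool tilt:** The tool had tilted about 1.7° by the end, because it drifts slightly with each move.

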